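# Empty the used batteries into the collection drum and lock its lid

### The job

Get the used-battery drum ready for pick-up: drop every loose battery on the desk into the green drum, tip the white scoop tray's batteries in as well, and set the empty tray back upright on its blue mat. Once all the batteries are inside, fit the yellow lid with its handle in line with the white marks, press it down hard against the seal and turn it clockwise until it stops at the red marks, so that it stays locked. Leave the other things on the desk where they are.

Things in the scene. Friction and masses are not known exactly. Their poses are not given: they have to be found in the camera images.
- drum: lime-green open collection drum, fixed to the desk. Origin: centre of its underside on the desk, z up. 168 mm outer diameter, black collar 184 mm across, inner floor at z = 5 mm, plastic rim at z = 120 mm, black rubber seal ring on the rim up to z = 126 mm
- drum_mouth (a point): centre of the drum's mouth at rim height (z = 120 mm); drum's axes. Two black tabs, centred on the drum's +y and -y sides, 110 to 116 mm high, overhang the bore (78 mm in radius) in to a radius of 64 mm; between them are two 77-degree gaps for the lid's lugs, centred on the drum's +x and -x directions
- drum_white (a point): one of the two white marks on the drum's collar, at the drum's +x side, 88 mm from its axis (the other is opposite): direction of the gaps, and of the lid's handle when it goes in. 86 degrees clockwise from each, seen from above, is a red mark: direction of the handle when locked
- seal (a joint): how far the springy rubber seal ring on the drum's rim is squeezed down, m: 0 free, 0.006 fully (the lid's flange is then at rim height). 1.2 N per mm. A lid merely laid in squeezes it about 1 mm; turning needs at least 4.5 mm (push with 6 to 15 N until it is home); a locked lid keeps it about 4 mm squeezed
- lid: loose drum lid, about 150 g. Origin: centre of its underside, z up through the handle. Black plug 118 mm across, 18 mm deep; two lugs at its foot (0 to 6 mm high) on its +x and -x sides, 73 mm out to their ends, 48 degrees wide; yellow flange 172 mm across, 18 to 23 mm high. The same after half a turn
- lid_handle (a point): middle of the lid's black bar handle, 40 mm above the lid's underside; lid's axes. The bar is 100 mm long along the lid's x (over the lugs), 24 mm wide in y, 23 to 53 mm high, with a white dash at each end on the flange
- lid_lug (a point): underside of the end of the lid's +x lug. With lid x along drum x (either way, within 0.2 rad) and centred within 4 mm the lid drops in. Lid's underside above the desk: 107 mm laid in, 102 mm pressed fully home, 104 mm locked. Pressed, it turns clockwise seen from above, about 1.5 rad to the stop, and holds by itself past 1 rad; anticlockwise it is blocked after 0.3 rad
- tray: loose white scoop tray, about 130 g, open above. Origin: centre of its underside, z up, front (pouring ramp) towards its own -x, handle at +x. Floor 4 mm thick, 96 mm wide outside; side walls 32 mm high (20 mm at the front). It runs from x = -76 mm (lip of the 15-degree ramp) to the upright handle at x = 75 to 89 mm. Tipped about 60 to 80 degrees, lip down, it empties
- tray_handle (a point): grip of the tray's handle, 58 mm above its underside; the handle is an upright blue plate 14 mm thick (tray x), 50 mm wide (tray y), top at 80 mm; tray's axes
- tray_lip (a point): middle of the tray's pouring lip, 11 mm above its underside; tray's axes
- mat: blue desk mat where the tray lives, fixed, 215 x 140 x 3 mm, long side along its x; origin at the centre of its underside (tray's centre starts within 10 mm of it, the tray's x along the mat's)
- loose1: used 9-volt block battery, 46 x 26 x 17 mm (plus 3 mm terminals and a copper-coloured band at its +x end), 45 g; origin at its centre, x along its length; starts lying flat on the desk; may be absent (None)
- loose2: used 9-volt block battery, 46 x 26 x 17 mm (plus 3 mm terminals and a copper-coloured band at its +x end), 45 g; origin at its centre, x along its length; starts lying flat on the desk; may be absent (None)
- loose3: used 9-volt block battery, 46 x 26 x 17 mm (plus 3 mm terminals and a copper-coloured band at its +x end), 45 g; origin at its centre, x along its length; starts lying flat on the desk; may be absent (None)
- loose4: used 9-volt block battery, 46 x 26 x 17 mm (plus 3 mm terminals and a copper-coloured band at its +x end), 45 g; origin at its centre, x along its length; starts lying flat on the desk; may be absent (None)
- cell1: used 9-volt block battery, 46 x 26 x 17 mm (plus 3 mm terminals and a copper-coloured band at its +x end), 45 g; origin at its centre, x along its length; starts lying in the tray; may be absent (None)
- cell2: used round C battery, 26 mm thick, 48 mm long, 65 g; origin at its centre, x along its length; starts lying in the tray; may be absent (None)
- cell3: used 9-volt block battery, 46 x 26 x 17 mm (plus 3 mm terminals and a copper-coloured band at its +x end), 45 g; origin at its centre, x along its length; starts lying in the tray; may be absent (None)
- cell4: used round C battery, 26 mm thick, 48 mm long, 65 g; origin at its centre, x along its length; starts lying in the tray; may be absent (None)
- cell5: used 9-volt block battery, 46 x 26 x 17 mm (plus 3 mm terminals and a copper-coloured band at its +x end), 45 g; origin at its centre, x along its length; starts lying in the tray; may be absent (None)
- stapler: bystander: red and black stapler, 150 x 36 x 50 mm, origin at the centre of its underside
- transmitter: bystander: black wireless-microphone transmitter, 95 x 63 x 24 mm with a short aerial, origin at the centre of its underside
Things that resemble listed ones, but are neither listed nor needed, are in the scene too. Leave any grey or purple look-alike of the drum alone.

How it is judged:
By the outcome, as a careful person would: the job done as asked, in the order asked, and still so for the second after the job is handed in, with the robot touching nothing.
Of loose1, loose2, loose3, loose4 only 3 to 4 are there at a start; the rules pass over those that are not, and their reading is None.
Of cell1, cell2, cell3, cell4, cell5 only 2 to 5 are there at a start; the rules pass over those that are not, and their reading is None.
At some moment in a run one of loose1, loose2, loose3, loose4, lid may be knocked a few centimetres aside while the robot is not near it.
It also fails if it takes over 208 s, if anything falls off the work surface, if the arm or the gripper's body presses on something with over 40 N, if the wrist force passes 120 N, or if a joint passes its speed limit or range.

### The arm

A 6-joint arm with a two-finger parallel gripper is mounted at the origin on the work surface. World frame = base frame: x ahead of the robot, y to its left, z up, the work surface at z = 0. Lengths are in m, angles in rad, forces in N, time in s.
With the tool pointing down it reaches from about 0.375 to 0.925 m from the base axis. Payload 5.7 kg.
Tool frame: the origin (TCP) lies midway between the tips of the shut fingers; the grasp point (between the pads) lies behind it (env.tcp_to_grasp is the z of the grasp point in the tool frame, in m); z points along the fingers, y is the direction in which the jaws open and shut (so a half turn about z gives the same grasp; the last joint's range is limited). The gripper opens to 88 mm and grips with 3 to 60 N. Pads are 20 mm wide; open, the fingers measure 115 mm over their backs; the gripper's body (75 mm by 178 mm) begins 61 mm behind the grasp point.
Start: joints at [1.21, 0.359, 1.51, -0, 1.272, -0.115], TCP at [0.146, 0.582, 0.223] pointing down, gripper open.
Joint ranges: [-2.97, 2.97], [-1.01, 2.36], [0.21, 2.38], [-0.96, 4.11], [0.2, 2.71], [-2.98, 2.98]. Speed limits (rad/s): [2.39, 2.39, 3.14, 3.14, 3.14, 3.14].

### API

Orientations are given as a unit quaternion [x, y, z, w].
In Python, from workcell import status, snapshot, camera_model, sign_off, env gives the robot as it stands.
- The arm moves only by the shell command python3 -m creep 'ROWS'. ROWS is JSON, a list of rows, each an object with "dr": the turn, a rotation vector about the world's x, y, z in degrees, a list of three; "offset": the shift along the world's x, y, z in m, a list of three; "hand": the closure, from -1 (fully open) to 1 (shut). In form: [{"dr": [ax, ay, az], "offset": [dx, dy, dz], "hand": hand}, ...]. A call has 1 to 12 rows; each row is the pose to reach, as a shift and turn from the pose measured when the call began; what a row does not reach only later rows make up. A row lasts 1/10 s, in which the tool goes at most 50 mm and 8.59 degrees, less where a joint would pass 70% of its speed; a pose out of reach is approached as far as the arm can. A call with a gripper value outside its range is refused whole. The fingers move at their own pace and stop on an object; the grip force is fixed at half the most. Time passes only in rows, so rows that repeat a pose let the fingers close. It gives the time, the measured TCP pose, the force and the opening at its end, in the units of the state.
- status.get_state(): the state, without advancing time (a new reading comes with each control period).
- snapshot(name): name is "side" or "top"; returns the picture (480x640x3 uint8, red, green, blue); there is no depth.
- camera_model(name): a dict with "fx", "fy", "cx", "cy" (pixels), "world_to_cam" (4x4, takes a point from world to camera coordinates). Camera axes: x right, y down, z forward; pixel columns grow to the right and rows downward; lengths in m; the calibration is good to about 2 mm. A picture is of the moment at which its call begins. camera_model takes no time and is no camera call.
- sign_off(): hands the job in, once; it reports no verdict.
The state is a dict: "time_s": time; "joints": joint angles; "qvel": joint speeds; "effort": joint torques, N m; "tcp_pos": TCP position; "ee_rot": TCP orientation; "force": force on the tool from outside, world axes, zero at the start; "torque": the same for the moment, N m; "width": opening from 0.0 (shut) to 1.0 (fully open).
Only numpy, scipy, OpenCV 4.12 (cv2) and the standard library are available. Lean on these libraries where they do the work, as an engineer would, in place of code of your own. Each camera call takes 0.05 s, during which the arm holds its last target. There are 200 camera calls.

## Working session

There is one attempt and no reset: what is moved stays moved. The work goes in short steps, Python scripts to look and compute and a shell command to move; the robot and the scene stay as the last step left them, time stands still between calls to the robot, and variables do not carry over. Pictures are saved under pics/ and viewed, on a budget of 14 in all, crops included, one or two more only if the job needs it, and the job is handed in when it is done.

```bash
mkdir -p pics; ls; python3 - <<'E'
from workcell import status,snapshot,camera_model,env
import cv2
print(status.get_state(), env.tcp_to_grasp)
for n in("top","side"):
    cv2.imwrite(f"pics/{n}0.png",snapshot(n)[:,:,::-1]); m=camera_model(n); print(n,m)
E
```

```text
pics
{'time_s': 0.0, 'joints': array([ 1.20990559e+00,  3.59481378e-01,  1.51142978e+00, -6.96014012e-06,
        1.27252381e+00, -1.15101546e-01]), 'qvel': array([ 0.00150604,  0.00016006,  0.00166977, -0.00091256,  0.00071681,
       -0.0006956 ]), 'effort': array([-2.15535251e-04, -5.15376163e+01, -2.70729321e+01,  6.76536863e-02,
        3.54287017e-02, -1.51695572e-04]), 'tcp_pos': array([0.14575463, 0.58130407, 0.22182469]), 'ee_rot': array([ 1.22584413e-01,  9.92457663e-01, -8.95971415e-04, -2.13935261e-04]), 'force': array([-1.13562202,  0.17791625, -0.84294715]), 'torque': array([ 0.01978533, -0.00588183, -0.01288089]), 'width': 1.0028172994392794} -0.0187
top {'fx': 613.323674935476, 'fy': 613.323674935476, 'cx': 324.2766784117508, 'cy': 242.44964227831895, 'world_to_cam': array([[-0.00506818, -0.99991361, -0.0121278 , -0.03981248],
       [-0.99546606,  0.00619685, -0.09491532,  0.50836995],
       [ 0.09498228,  0.01159177, -0.99541147,  1.49193179],
       [ 0.        ,  0.        ,  0.        ,  1.        ]])}
side {'fx': 561.8518342309641, 'fy': 561.8518342309641, 'cx': 318.134934075695, 'cy': 236.31217989053314, 'world_to_cam': array([[ 0.98038648, -0.19642955, -0.01605575, -0.52244234],
       [-0.1442503 , -0.65966957, -0.73758247,  0.1232025 ],
       [ 0.1342915 ,  0.72543193, -0.67506615,  1.33001754],
       [ 0.        ,  0.        ,  0.        ,  1.        ]])}
```

View pics/top0.png

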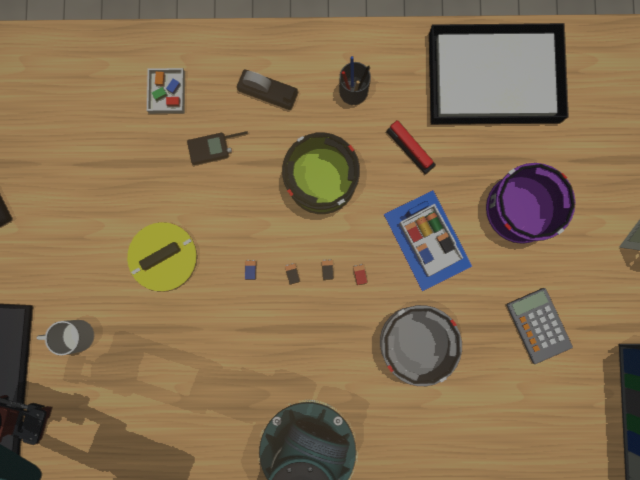

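View pics/side0.png

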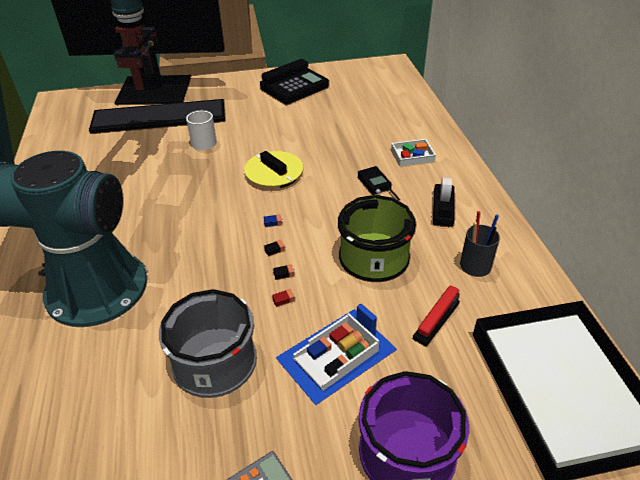

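Top view (up = +x, left = +y): drum at (320,172), lid at (162,257), four loose batteries near (251,270), (292,273), (327,270), (360,275), and the tray on its mat at (428,240) with its handle at the upper left, near (412,208). The side view agrees. I'll measure these now.

```bash
cat > h.py <<'E'
import numpy as np,cv2
from workcell import status,snapshot,camera_model
def p2w(n,uv,z):
    m=camera_model(n);T=m["world_to_cam"];R,t=T[:3,:3],T[:3,3]
    c=-R.T@t;d=R.T@np.array([(uv[0]-m["cx"])/m["fx"],(uv[1]-m["cy"])/m["fy"],1.])
    return c+d*(z-c[2])/d[2]
def w2p(n,p):
    m=camera_model(n);T=m["world_to_cam"];q=T[:3,:3]@np.array(p)+T[:3,3]
    return np.array([m["fx"]*q[0]/q[2]+m["cx"],m["fy"]*q[1]/q[2]+m["cy"]])
def blobs(mask,roi,mn=8):
    x0,y0,x1,y1=roi;s=np.zeros(mask.shape,np.uint8);s[y0:y1,x0:x1]=mask[y0:y1,x0:x1]
    n,l,st,c=cv2.connectedComponentsWithStats(s.astype(np.uint8))
    return [(c[i],st[i,4],np.argwhere(l==i)[:,::-1]) for i in range(1,n) if st[i,4]>=mn]
def ang(n,pts,z):   # world centre + long-axis angle of pixel set
    w=np.array([p2w(n,p,z)[:2] for p in pts],np.float32)
    r=cv2.minAreaRect(w);b=cv2.boxPoints(r);e=[b[1]-b[0],b[2]-b[1]];k=max(e,key=np.linalg.norm)
    return np.round(r[0],4),np.round(sorted(r[1]),4),np.degrees(np.arctan2(k[1],k[0]))
E
python3 - <<'E'
from h import *
im=snapshot("top");hsv=cv2.cvtColor(im,cv2.COLOR_RGB2HSV);lab=cv2.cvtColor(im,cv2.COLOR_RGB2LAB).astype(int)
H,S,V=[hsv[...,i].astype(int) for i in range(3)]
med=np.median(lab[255:290,235:380].reshape(-1,3),0)
d=np.abs(lab-med).max(2)>22
for c,a,p in blobs(d,(232,250,385,292),60): print("loose",c.round(1),a,*ang("top",p,.017))
y=(H>22)&(H<35)&(S>150)&(V>120)
for c,a,p in blobs(y,(110,210,210,300),300):
    (cx,cy),r=cv2.minEnclosingCircle(p.astype(np.float32)); print("lid",(cx,cy),r,p2w("top",(cx,cy),.023),r*1.47/613)
roi=blobs(V<80,(140,235,185,278),80)
for c,a,p in roi: print("bar",c,a,*ang("top",p,.053))
wh=(S<50)&(V>150)
for c,a,p in blobs(wh,(125,220,200,290),4): print("dash",c,p2w("top",c,.023)[:2])
for c,a,p in blobs(wh,(275,125,368,220),2): print("drumwhite",c,a,p2w("top",c,.12)[:2])
red=((H<8)|(H>172))&(S>140)&(V>90)
for c,a,p in blobs(red,(275,125,368,220),2): print("drumred",c,a,p2w("top",c,.12)[:2])
dk=(V<75)
for c,a,p in blobs(dk,(275,125,368,220),300):
    (cx,cy),r=cv2.minEnclosingCircle(p.astype(np.float32)); print("collar",(cx,cy),r,p2w("top",(cx,cy),.12))
blue=(H>100)&(H<125)&(S>120)
for c,a,p in blobs(blue,(375,185,480,295),300): print("mat",c,a,*ang("top",p,.003))
for n,z in(("drum",.12),):pass
crop=im[125:295,275:480]; cv2.imwrite("pics/c1.png",cv2.resize(crop[:,:,::-1],None,fx=3.5,fy=3.5,interpolation=cv2.INTER_CUBIC))
E
```

```text
loose [250.5 271.5] 182 [0.4413 0.1404] [0.0273 0.0446] 0.31586617
loose [327.3 272. ] 179 [ 0.4377 -0.05  ] [0.0289 0.0428] 4.9279346
loose [292.6 276. ] 171 [0.4261 0.036 ] [0.0289 0.0361] 15.881273
loose [359.9 276.7] 182 [ 0.4259 -0.1297] [0.031  0.0434] 10.660068
lid (161.0678253173828, 256.16876220703125) 34.774662017822266 [0.47662215 0.36160544 0.023     ] 0.08339111446361946
bar [159.29906542 255.8411215 ] 428 [0.4752 0.3576] [0.0255 0.1001] -60.619095
dash [186.85714286 241.61904762] [0.51241789 0.29816498]
dash [135.59090909 270.59090909] [0.4412626  0.42405663]
drumwhite [300. 138.] 9 [0.74626889 0.01208805]
drumwhite [340.55555556 201.33333333] 9 [ 0.59490135 -0.08219297]
drumred [350.55 147.65] 20 [ 0.72214505 -0.10661619]
drumred [289.68 192.  ] 25 [0.61776259 0.03635772]
collar (320.808349609375, 172.94989013671875) 40.5259895324707 [ 0.66236309 -0.03651322  0.12      ]Traceback (most recent call last):
  File "<stdin>", line 21, in <module>
  File "h.py", line 15, in ang
    w=np.array([p2w(n,p,z)[:2] for p in pts],np.float32)
                ~~~^^^^^^^
  File "h.py", line 4, in p2w
    m=camera_model(n);T=m["world_to_cam"];R,t=T[:3,:3],T[:3,3]
ValueError: time passes only in moves, steps and waits
```

```bash
sed -i 's/^from workcell.*/from workcell import status,snapshot,camera_model as _cm\nimport functools\ncamera_model=functools.cache(_cm)/' h.py
python3 - <<'E'
from h import *
im=snapshot("top");hsv=cv2.cvtColor(im,cv2.COLOR_RGB2HSV)
H,S,V=[hsv[...,i].astype(int) for i in range(3)]
blue=(H>100)&(H<125)&(S>120)
for c,a,p in blobs(blue,(375,185,480,295),200): print("mat",c,a,*ang("top",p,.003))
side=snapshot("side");h2=cv2.cvtColor(side,cv2.COLOR_RGB2HSV)
b2=(h2[...,0]>100)&(h2[...,0]<125)&(h2[...,1]>120)
for c,a,p in blobs(b2,(270,290,400,405),100): print("side blue",c,a,p.min(0),p.max(0))
a=cv2.resize(im[185:295,375:485,::-1],(400,400),interpolation=cv2.INTER_CUBIC);b=cv2.resize(side[295:405,285:395,::-1],(400,400),interpolation=cv2.INTER_CUBIC)
c=cv2.resize(im[240:305,230:395,::-1],(800,315)[:2],interpolation=cv2.INTER_CUBIC)
cv2.imwrite("pics/c1.png",cv2.resize(np.vstack([np.hstack([a,b])[:,:,:],c]),(640,572)))
E
```

```text
mat [423.64811953 240.87223081] 1941 [ 0.5154 -0.3003] [0.1369 0.2123] 25.599087
side blue [335.80532519 358.52204278] 2291 [276 304] [395 404]
side blue [316.39655172 349.11206897] 232 [307 340] [326 358]
```

View pics/c1.png

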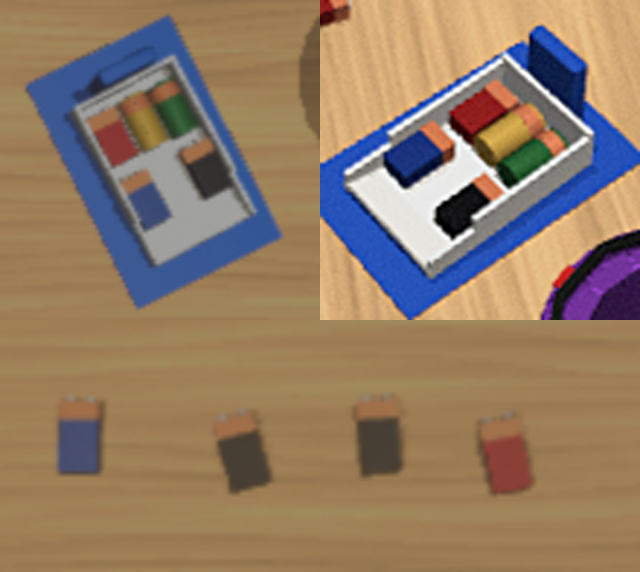

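```bash
python3 -m creep '[{"dr":[0,0,3],"offset":[0.05,-0.05,0.0],"hand":-1},{"dr":[0,0,7],"offset":[0.10,-0.15,0.0],"hand":-1},{"dr":[0,0,14],"offset":[0.18,-0.25,0.0],"hand":-1},{"dr":[0,0,14],"offset":[0.25,-0.35,-0.05],"hand":-1},{"dr":[0,0,14],"offset":[0.296,-0.441,-0.1],"hand":-1},{"dr":[0,0,14],"offset":[0.296,-0.441,-0.12],"hand":-1},{"dr":[0,0,14],"offset":[0.296,-0.441,-0.12],"hand":-1}]'
```

```text
time_s: 0.95
tcp_pos: [0.3404, 0.2998, 0.1676]
ee_rot: [0.001, 1.0, -0.0, 0.001]
force: [0.2, 1.0, -0.3]
width: 1.001
```

The tray holds five cells. The four loose batteries lie with their bands toward +x, and two of them are turned about 10°. Going on to the first one.

```bash
python3 -m creep '[{"dr":[0,0,0],"offset":[0.05,-0.08,-0.04],"hand":-1},{"dr":[0,0,0],"offset":[0.1006,-0.16,-0.07],"hand":-1},{"dr":[0,0,0],"offset":[0.1006,-0.16,-0.10],"hand":-1},{"dr":[0,0,0],"offset":[0.1006,-0.16,-0.13],"hand":-1},{"dr":[0,0,0],"offset":[0.1006,-0.16,-0.162],"hand":-1},{"dr":[0,0,0],"offset":[0.1006,-0.16,-0.162],"hand":-1},{"dr":[0,0,0],"offset":[0.1006,-0.16,-0.162],"hand":-1},{"dr":[0,0,0],"offset":[0.1006,-0.16,-0.162],"hand":1},{"dr":[0,0,0],"offset":[0.1006,-0.16,-0.162],"hand":1},{"dr":[0,0,0],"offset":[0.1006,-0.16,-0.162],"hand":1},{"dr":[0,0,0],"offset":[0.1006,-0.16,-0.162],"hand":1},{"dr":[0,0,0],"offset":[0.1006,-0.16,-0.162],"hand":1}]'
```

```text
time_s: 2.15
tcp_pos: [0.4413, 0.1402, 0.0063]
ee_rot: [0.0, 1.0, 0.0, 0.001]
force: [0.1, 0.2, -0.4]
width: 0.584
```

```bash
python3 -m creep '[{"dr":[0,0,0],"offset":[0,0,0],"hand":1},{"dr":[0,0,0],"offset":[0,0,0],"hand":1},{"dr":[0,0,0],"offset":[0,0,0],"hand":1},{"dr":[0,0,0],"offset":[0,0,0],"hand":1},{"dr":[0,0,0],"offset":[0,0,0],"hand":1},{"dr":[0,0,0],"offset":[0,0,0.05],"hand":1},{"dr":[0,0,0],"offset":[0,0,0.1],"hand":1},{"dr":[0,0,0],"offset":[0.03,-0.02,0.15],"hand":1},{"dr":[0,0,0],"offset":[0.07,-0.05,0.16],"hand":1},{"dr":[0,0,0],"offset":[0.11,-0.08,0.16],"hand":1},{"dr":[0,0,0],"offset":[0.15,-0.11,0.16],"hand":1},{"dr":[0,0,0],"offset":[0.19,-0.145,0.16],"hand":1}]'
python3 -m creep '[{"dr":[0,0,0],"offset":[0.04,-0.03,0],"hand":1}]'
```

```text
time_s: 3.35
tcp_pos: [0.6232, 0.0021, 0.1666]
ee_rot: [0.0, 1.0, 0.0, 0.002]
force: [0.3, 0.7, -0.5]
width: 0.297
time_s: 3.45
tcp_pos: [0.6625, -0.0284, 0.1662]
ee_rot: [0.0, 1.0, 0.0, 0.001]
force: [0.2, 1.0, -0.7]
width: 0.292
```

```bash
python3 -m creep '[{"dr":[0,0,0],"offset":[0.0075,-0.0066,-0.026],"hand":1},{"dr":[0,0,0],"offset":[0.0075,-0.0066,-0.026],"hand":-1},{"dr":[0,0,0],"offset":[0.0075,-0.0066,-0.026],"hand":-1},{"dr":[0,0,0],"offset":[0.0075,-0.0066,-0.026],"hand":-1},{"dr":[0,0,0],"offset":[0.0075,-0.0066,-0.01],"hand":-1},{"dr":[0,0,5],"offset":[-0.03,0.005,0],"hand":-1},{"dr":[0,0,10],"offset":[-0.08,0.02,0],"hand":-1},{"dr":[0,0,10],"offset":[-0.13,0.04,0],"hand":-1},{"dr":[0,0,10],"offset":[-0.18,0.055,-0.02],"hand":-1},{"dr":[0,0,10],"offset":[-0.2285,0.065,-0.05],"hand":-1},{"dr":[0,0,10],"offset":[-0.2285,0.065,-0.09],"hand":-1},{"dr":[0,0,10],"offset":[-0.2285,0.065,-0.09],"hand":-1}]'
```

```text
time_s: 4.65
tcp_pos: [0.4268, 0.0382, 0.0741]
ee_rot: [-0.088, 0.996, 0.001, -0.003]
force: [-0.5, -0.3, -0.5]
width: 1.001
```

```bash
python3 - <<'E'
from h import *
im=snapshot("top")
print(w2p("top",(.434,.0365,.017)),status.get_state()["tcp_pos"])
cv2.imwrite("pics/t2.png",cv2.resize(im[120:310,220:420,::-1],None,fx=3,fy=3,interpolation=cv2.INTER_CUBIC))
E
```

```text
[292.44490336 272.75896622] [0.43069336 0.03756816 0.07566848]
```

View pics/t2.png

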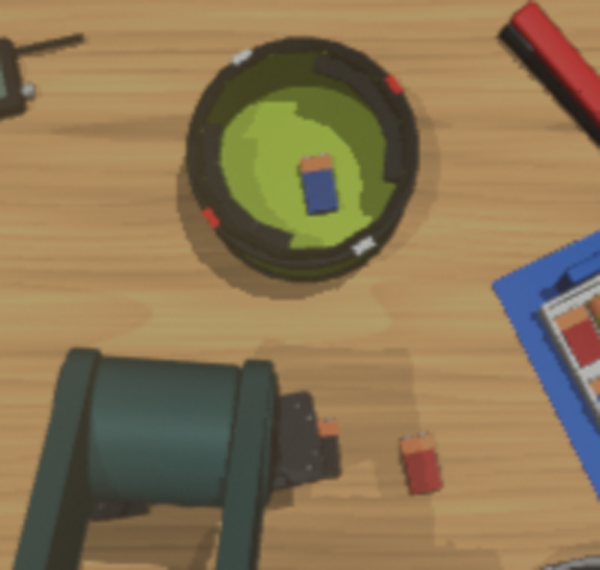

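The blue battery is in the drum (crop 318,185). The others haven't moved. Grasping the second.

```bash
python3 -m creep '[{"dr":[0,0,0],"offset":[0.003,-0.001,-0.04],"hand":-1},{"dr":[0,0,0],"offset":[0.003,-0.001,-0.069],"hand":-1},{"dr":[0,0,0],"offset":[0.003,-0.001,-0.069],"hand":0},{"dr":[0,0,0],"offset":[0.003,-0.001,-0.069],"hand":1},{"dr":[0,0,0],"offset":[0.003,-0.001,-0.069],"hand":1},{"dr":[0,0,0],"offset":[0.003,-0.001,-0.069],"hand":1},{"dr":[0,0,0],"offset":[0.003,-0.001,-0.069],"hand":1},{"dr":[0,0,0],"offset":[0.003,-0.001,-0.069],"hand":1},{"dr":[0,0,0],"offset":[0.003,-0.001,-0.069],"hand":1},{"dr":[0,0,0],"offset":[0.003,-0.001,-0.069],"hand":1},{"dr":[0,0,0],"offset":[0.003,-0.001,-0.069],"hand":1},{"dr":[0,0,0],"offset":[0.003,-0.001,-0.069],"hand":1}]'
```

```text
time_s: 5.9
tcp_pos: [0.4337, 0.0366, 0.0068]
ee_rot: [-0.088, 0.996, 0.001, -0.001]
force: [-0.9, 0.4, 4.7]
width: 0.298
```

```bash
python3 -m creep '[{"dr":[0,0,0],"offset":[0,0,0.05],"hand":1},{"dr":[0,0,0],"offset":[0,0,0.1],"hand":1},{"dr":[0,0,0],"offset":[0.03,-0.01,0.15],"hand":1},{"dr":[0,0,0],"offset":[0.075,-0.02,0.16],"hand":1},{"dr":[0,0,0],"offset":[0.12,-0.035,0.16],"hand":1},{"dr":[0,0,0],"offset":[0.165,-0.05,0.16],"hand":1},{"dr":[0,0,0],"offset":[0.21,-0.065,0.155],"hand":1},{"dr":[0,0,0],"offset":[0.236,-0.072,0.135],"hand":1},{"dr":[0,0,0],"offset":[0.236,-0.072,0.135],"hand":1},{"dr":[0,0,0],"offset":[0.236,-0.072,0.135],"hand":-1},{"dr":[0,0,0],"offset":[0.236,-0.072,0.135],"hand":-1},{"dr":[0,0,0],"offset":[0.236,-0.072,0.135],"hand":-1}]'
```

```text
time_s: 7.1
tcp_pos: [0.6688, -0.035, 0.1425]
ee_rot: [-0.088, 0.996, 0.001, -0.001]
force: [-0.2, 0.3, -0.3]
width: 0.532
```

```bash
python3 -m creep '[{"dr":[0,0,0],"offset":[0,0,0.02],"hand":-1},{"dr":[0,0,-6],"offset":[-0.04,-0.005,0.025],"hand":-1},{"dr":[0,0,-6],"offset":[-0.09,-0.01,0.025],"hand":-1},{"dr":[0,0,-6],"offset":[-0.14,-0.013,0.02],"hand":-1},{"dr":[0,0,-6],"offset":[-0.19,-0.015,0],"hand":-1},{"dr":[0,0,-6],"offset":[-0.231,-0.015,-0.03],"hand":-1},{"dr":[0,0,-6],"offset":[-0.231,-0.015,-0.07],"hand":-1},{"dr":[0,0,-6],"offset":[-0.231,-0.015,-0.11],"hand":-1},{"dr":[0,0,-6],"offset":[-0.231,-0.015,-0.1365],"hand":-1},{"dr":[0,0,-6],"offset":[-0.231,-0.015,-0.1365],"hand":-1},{"dr":[0,0,-6],"offset":[-0.231,-0.015,-0.1365],"hand":1},{"dr":[0,0,-6],"offset":[-0.231,-0.015,-0.1365],"hand":1}]'
python3 -m creep '[{"dr":[0,0,0],"offset":[0,0,0],"hand":1},{"dr":[0,0,0],"offset":[0,0,0],"hand":1},{"dr":[0,0,0],"offset":[0,0,0],"hand":1},{"dr":[0,0,0],"offset":[0,0,0],"hand":1},{"dr":[0,0,0],"offset":[0,0,0],"hand":1},{"dr":[0,0,0],"offset":[0,0,0],"hand":1},{"dr":[0,0,0],"offset":[0,0,0],"hand":1},{"dr":[0,0,0],"offset":[0,0,0],"hand":1}]'
```

```text
time_s: 8.3
tcp_pos: [0.439, -0.0501, 0.0076]
ee_rot: [-0.036, 0.999, 0.0, 0.0]
force: [0.2, -1.2, -1.4]
width: 0.858
time_s: 9.1
tcp_pos: [0.439, -0.0501, 0.0076]
ee_rot: [-0.036, 0.999, 0.0, 0.0]
force: [-0.6, -0.4, 1.2]
width: 0.293
```

```bash
python3 -m creep '[{"dr":[0,0,0],"offset":[0,0,0.05],"hand":1},{"dr":[0,0,0],"offset":[0,0,0.1],"hand":1},{"dr":[0,0,0],"offset":[0.03,0.005,0.15],"hand":1},{"dr":[0,0,0],"offset":[0.075,0.01,0.16],"hand":1},{"dr":[0,0,0],"offset":[0.12,0.015,0.16],"hand":1},{"dr":[0,0,0],"offset":[0.165,0.015,0.16],"hand":1},{"dr":[0,0,0],"offset":[0.21,0.015,0.155],"hand":1},{"dr":[0,0,0],"offset":[0.231,0.015,0.135],"hand":1},{"dr":[0,0,0],"offset":[0.231,0.015,0.135],"hand":1},{"dr":[0,0,0],"offset":[0.231,0.015,0.135],"hand":-1},{"dr":[0,0,0],"offset":[0.231,0.015,0.135],"hand":-1},{"dr":[0,0,0],"offset":[0.231,0.015,0.135],"hand":-1}]'
python3 -m creep '[{"dr":[0,0,0],"offset":[0,0,0.02],"hand":-1},{"dr":[0,0,4],"offset":[-0.04,-0.01,0.025],"hand":-1},{"dr":[0,0,4],"offset":[-0.09,-0.03,0.025],"hand":-1},{"dr":[0,0,4],"offset":[-0.14,-0.05,0.02],"hand":-1},{"dr":[0,0,4],"offset":[-0.19,-0.07,0],"hand":-1},{"dr":[0,0,4],"offset":[-0.243,-0.094,-0.03],"hand":-1},{"dr":[0,0,4],"offset":[-0.243,-0.094,-0.06],"hand":-1},{"dr":[0,0,4],"offset":[-0.243,-0.094,-0.06],"hand":-1}]'
python3 - <<'E'
from h import *
im=snapshot("top")
print(w2p("top",(.427,-.1297,.017)),status.get_state()["tcp_pos"])
cv2.imwrite("pics/t3.png",cv2.resize(im[120:310,220:420,::-1],None,fx=3,fy=3,interpolation=cv2.INTER_CUBIC))
E
```

```text
time_s: 10.3
tcp_pos: [0.6691, -0.0352, 0.1435]
ee_rot: [-0.036, 0.999, 0.0, 0.0]
force: [-0.2, -0.4, 0.3]
width: 0.526
time_s: 11.1
tcp_pos: [0.4187, -0.1276, 0.0811]
ee_rot: [-0.069, 0.998, 0.002, -0.004]
force: [-0.7, 1.7, 0.0]
width: 0.998
[359.72401001 275.21637417] [ 0.42243756 -0.12841833  0.08276316]
```

View pics/t3.png

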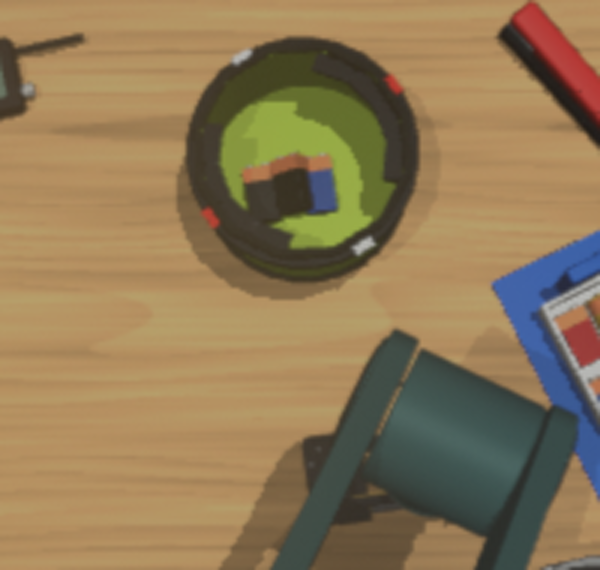

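Three are in the drum, around crop (290,185). Taking the fourth.

```bash
python3 -m creep '[{"dr":[0,0,2],"offset":[0.006,-0.001,-0.04],"hand":-1},{"dr":[0,0,2],"offset":[0.006,-0.001,-0.076],"hand":-1},{"dr":[0,0,2],"offset":[0.006,-0.001,-0.076],"hand":0},{"dr":[0,0,2],"offset":[0.006,-0.001,-0.076],"hand":1},{"dr":[0,0,2],"offset":[0.006,-0.001,-0.076],"hand":1},{"dr":[0,0,2],"offset":[0.006,-0.001,-0.076],"hand":1},{"dr":[0,0,2],"offset":[0.006,-0.001,-0.076],"hand":1},{"dr":[0,0,2],"offset":[0.006,-0.001,-0.076],"hand":1},{"dr":[0,0,2],"offset":[0.006,-0.001,-0.076],"hand":1},{"dr":[0,0,2],"offset":[0.006,-0.001,-0.076],"hand":1},{"dr":[0,0,2],"offset":[0.006,-0.001,-0.076],"hand":1},{"dr":[0,0,2],"offset":[0.006,-0.001,-0.076],"hand":1}]'
```

```text
time_s: 12.35
tcp_pos: [0.4285, -0.1295, 0.0069]
ee_rot: [-0.087, 0.996, 0.001, -0.002]
force: [-0.1, -0.0, 5.2]
width: 0.297
```

```bash
python3 -m creep '[{"dr":[0,0,0],"offset":[0,0,0.05],"hand":1},{"dr":[0,0,0],"offset":[0,0,0.1],"hand":1},{"dr":[0,0,0],"offset":[0.03,0.015,0.15],"hand":1},{"dr":[0,0,0],"offset":[0.075,0.03,0.16],"hand":1},{"dr":[0,0,0],"offset":[0.12,0.05,0.16],"hand":1},{"dr":[0,0,0],"offset":[0.165,0.065,0.16],"hand":1},{"dr":[0,0,0],"offset":[0.21,0.085,0.155],"hand":1},{"dr":[0,0,0],"offset":[0.2415,0.0945,0.135],"hand":1},{"dr":[0,0,0],"offset":[0.2415,0.0945,0.135],"hand":1},{"dr":[0,0,0],"offset":[0.2415,0.0945,0.135],"hand":-1},{"dr":[0,0,0],"offset":[0.2415,0.0945,0.135],"hand":-1},{"dr":[0,0,0],"offset":[0.2415,0.0945,0.15],"hand":-1}]'
python3 - <<'E'
from h import *
im=snapshot("top");side=snapshot("side")
print(w2p("top",(.589,-.265,.083)),w2p("side",(.589,-.265,.083)))
a=cv2.resize(im[185:295,375:485,::-1],(400,400),interpolation=cv2.INTER_CUBIC);b=cv2.resize(side[295:405,285:395,::-1],(400,400),interpolation=cv2.INTER_CUBIC)
cv2.imwrite("pics/c3.png",np.hstack([a,b]))
hsv=cv2.cvtColor(im,cv2.COLOR_RGB2HSV);H,S,V=[hsv[...,i].astype(int) for i in range(3)]
w=(S<70)&(V>110)
for c,A,p in blobs(w,(385,185,475,295),20): print("white",c,A,*ang("top",p,.036))
for uv in [(410,213),(433,204),(430,276),(461,259)]: pass
E
```

```text
time_s: 13.55
tcp_pos: [0.6674, -0.0354, 0.156]
ee_rot: [-0.086, 0.996, 0.002, -0.004]
force: [0.3, 0.1, 0.1]
width: 0.523
[417.04915091 205.75568229] [369.30680491 309.79930439]
white [432.45414847 244.12809316] 1374 [ 0.5125 -0.3043] [0.0993 0.1517] 26.2816
white [453.26666667 229.5       ] 30 [ 0.5367 -0.3592] [0.002  0.0798] 26.648481
white [403.  253.5] 74 [ 0.4792 -0.2348] [0.0011 0.1984] 25.602993
```

View pics/c3.png

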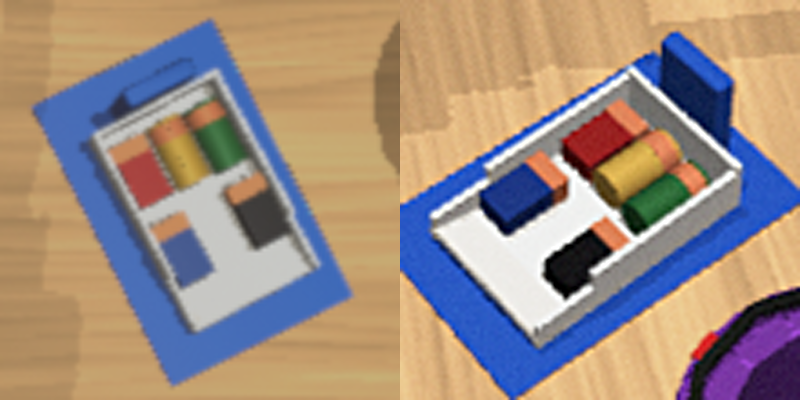

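Tray: centre (0.5125,-0.304), yaw 26°, handle about (0.5855,-0.2685), which fits the model in both views. All five cells are still in it. Going to the handle.

```bash
python3 -m creep '[{"dr":[0,0,-8],"offset":[0,-0.03,0.02],"hand":-1},{"dr":[0,0,-16],"offset":[-0.01,-0.06,0.02],"hand":-1},{"dr":[0,0,-25],"offset":[-0.03,-0.1,0.02],"hand":-1},{"dr":[0,0,-33],"offset":[-0.05,-0.14,0.02],"hand":-1},{"dr":[0,0,-41],"offset":[-0.07,-0.18,0.01],"hand":-1},{"dr":[0,0,-50],"offset":[-0.082,-0.22,0],"hand":-1},{"dr":[0,0,-58],"offset":[-0.082,-0.233,0],"hand":-1},{"dr":[0,0,-66],"offset":[-0.082,-0.233,-0.02],"hand":-1},{"dr":[0,0,-74],"offset":[-0.082,-0.233,-0.04],"hand":-1},{"dr":[0,0,-74],"offset":[-0.082,-0.233,-0.04],"hand":-1},{"dr":[0,0,-74],"offset":[-0.082,-0.233,-0.04],"hand":-1}]'
```

```text
time_s: 14.75
tcp_pos: [0.5888, -0.269, 0.1213]
ee_rot: [0.529, 0.848, 0.0, 0.001]
force: [0.0, 0.1, -0.2]
width: 1.003
```

```bash
python3 -m creep '[{"dr":[0,0,0],"offset":[-0.003,0,-0.04],"hand":-1},{"dr":[0,0,0],"offset":[-0.003,0,-0.076],"hand":-1},{"dr":[0,0,0],"offset":[-0.003,0,-0.076],"hand":-1},{"dr":[0,0,0],"offset":[-0.003,0,-0.076],"hand":1},{"dr":[0,0,0],"offset":[-0.003,0,-0.076],"hand":1},{"dr":[0,0,0],"offset":[-0.003,0,-0.076],"hand":1},{"dr":[0,0,0],"offset":[-0.003,0,-0.076],"hand":1},{"dr":[0,0,0],"offset":[-0.003,0,-0.076],"hand":1},{"dr":[0,0,0],"offset":[-0.003,0,-0.076],"hand":1},{"dr":[0,0,0],"offset":[-0.003,0,-0.076],"hand":1},{"dr":[0,0,0],"offset":[-0.003,0,-0.076],"hand":1},{"dr":[0,0,0],"offset":[-0.003,0,-0.076],"hand":1}]'
python3 -m creep '[{"dr":[0,0,0],"offset":[0,0,0],"hand":1},{"dr":[0,0,0],"offset":[0,0,0],"hand":1},{"dr":[0,0,0],"offset":[0,0,0],"hand":1},{"dr":[0,0,0],"offset":[0,0,0],"hand":1}]'
```

```text
time_s: 15.95
tcp_pos: [0.5857, -0.269, 0.0451]
ee_rot: [0.529, 0.848, 0.0, 0.001]
force: [-0.2, -1.0, 0.1]
width: 0.216
time_s: 16.35
tcp_pos: [0.5854, -0.2692, 0.0451]
ee_rot: [0.529, 0.848, 0.0, 0.001]
force: [-2.7, -2.3, 0.6]
width: 0.158
```

Gripped (13.9 mm). Lifting gently and checking for sag.

```bash
python3 -m creep '[{"dr":[0,0,0],"offset":[0,0,0.01],"hand":1},{"dr":[0,0,0],"offset":[0,0,0.03],"hand":1},{"dr":[0,0,0],"offset":[0,0,0.055],"hand":1},{"dr":[0,0,0],"offset":[0,0,0.08],"hand":1},{"dr":[0,0,0],"offset":[0,0,0.105],"hand":1},{"dr":[0,0,0],"offset":[0,0,0.13],"hand":1},{"dr":[0,0,0],"offset":[0,0,0.15],"hand":1},{"dr":[0,0,0],"offset":[0,0,0.165],"hand":1},{"dr":[0,0,0],"offset":[0,0,0.17],"hand":1},{"dr":[0,0,0],"offset":[0,0,0.17],"hand":1}]'
python3 - <<'E'
from h import *
s=status.get_state();print(s["joints"],s["width"],s["torque"])
cv2.imwrite("pics/s4.png",snapshot("side")[:,:,::-1])
E
```

```text
time_s: 17.35
tcp_pos: [0.5858, -0.2689, 0.2158]
ee_rot: [0.529, 0.848, 0.0, 0.001]
force: [0.6, -0.2, -3.9]
width: 0.159
[-5.37815967e-01  4.26716567e-01  1.41899992e+00  6.21883763e-04
  1.29301394e+00 -9.93353974e-01] 0.1586526810448307 [ 0.06583979 -0.1909923  -0.03747281]
```

View pics/s4.png

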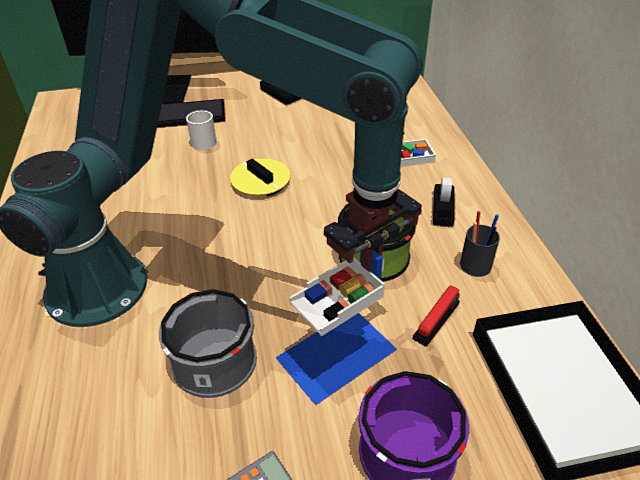

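The tray is level with all five cells. The lid has been knocked from side pixel (274,170) to (261,178), so I'll re-measure it later. Carrying the tray to the drum.

```bash
python3 -m creep '[{"dr":[0,0,0],"offset":[0.003,0.008,0],"hand":1},{"dr":[0,0,2],"offset":[0.01,0.025,0],"hand":1},{"dr":[0,0,5],"offset":[0.02,0.05,0],"hand":1},{"dr":[0,0,9],"offset":[0.031,0.08,0],"hand":1},{"dr":[0,0,13],"offset":[0.043,0.11,0],"hand":1},{"dr":[0,0,17],"offset":[0.054,0.14,0],"hand":1},{"dr":[0,0,21],"offset":[0.066,0.17,0],"hand":1},{"dr":[0,0,25],"offset":[0.078,0.2,0],"hand":1},{"dr":[0,0,29],"offset":[0.089,0.23,0],"hand":1},{"dr":[0,0,33],"offset":[0.1,0.26,0],"hand":1},{"dr":[0,0,36],"offset":[0.111,0.285,0],"hand":1},{"dr":[0,0,39],"offset":[0.12,0.31,0],"hand":1}]'
python3 -m creep '[{"dr":[0,0,2],"offset":[0.01,0.025,0],"hand":1},{"dr":[0,0,3],"offset":[0.02,0.05,0],"hand":1},{"dr":[0,0,3],"offset":[0.03,0.075,0],"hand":1},{"dr":[0,0,3],"offset":[0.04,0.1,0],"hand":1},{"dr":[0,0,3],"offset":[0.044,0.115,0],"hand":1},{"dr":[0,0,3],"offset":[0.044,0.115,0],"hand":1}]'
python3 - <<'E'
from h import *
s=status.get_state();print(s["joints"],s["width"],s["tcp_pos"],s["ee_rot"])
E
```

```text
time_s: 18.6
tcp_pos: [0.7051, 0.0446, 0.2137]
ee_rot: [0.213, 0.977, 0.001, -0.0]
force: [-0.4, 0.4, -4.1]
width: 0.154
time_s: 19.2
tcp_pos: [0.7485, 0.1632, 0.2125]
ee_rot: [0.186, 0.983, 0.001, -0.001]
force: [-0.9, 0.2, -4.0]
width: 0.16
[ 0.12324594  0.61086615  1.10388626  0.00269294  1.42852969 -1.07443861] 0.16025766831663069 [0.74850597 0.1631712  0.21249797] [ 0.18566412  0.982612    0.00101173 -0.00121081]
```

```bash
python3 -m creep '[{"dr":[0,0,0],"offset":[-0.003,-0.008,0.005],"hand":1},{"dr":[2.8,-1.1,0],"offset":[-0.006,-0.016,0.01],"hand":1},{"dr":[6.5,-2.6,0],"offset":[-0.01,-0.024,0.014],"hand":1},{"dr":[10.2,-4,0],"offset":[-0.012,-0.03,0.016],"hand":1},{"dr":[14,-5.5,0],"offset":[-0.0145,-0.035,0.018],"hand":1},{"dr":[14,-5.5,0],"offset":[-0.0145,-0.035,0.018],"hand":1}]'
python3 - <<'E'
from h import *
s=status.get_state();print(s["joints"],s["width"])
E
```

```text
time_s: 19.8
tcp_pos: [0.7323, 0.1235, 0.2306]
ee_rot: [0.186, 0.974, 0.129, 0.023]
force: [-0.5, -0.1, -3.5]
width: 0.16
[-0.05442611  0.50374453  1.28377398  0.26072204  1.28173011 -1.31321272] 0.159588206264875
```

```bash
python3 -m creep '[{"dr":[4.7,-1.8,0],"offset":[-0.002,-0.006,0.009],"hand":1},{"dr":[9.3,-3.7,0],"offset":[-0.0045,-0.012,0.018],"hand":1},{"dr":[14,-5.5,0],"offset":[-0.007,-0.018,0.027],"hand":1},{"dr":[18.6,-7.3,0],"offset":[-0.0105,-0.027,0.037],"hand":1},{"dr":[23.3,-9.1,0],"offset":[-0.014,-0.036,0.046],"hand":1},{"dr":[28,-11,0],"offset":[-0.0185,-0.047,0.053],"hand":1},{"dr":[32.6,-12.8,0],"offset":[-0.023,-0.058,0.06],"hand":1},{"dr":[37.2,-14.6,0],"offset":[-0.0275,-0.07,0.066],"hand":1},{"dr":[41.9,-16.4,0],"offset":[-0.032,-0.082,0.071],"hand":1},{"dr":[46.5,-18.2,0],"offset":[-0.037,-0.095,0.075],"hand":1},{"dr":[51.2,-20.1,0],"offset":[-0.042,-0.107,0.078],"hand":1},{"dr":[51.2,-20.1,0],"offset":[-0.042,-0.107,0.078],"hand":1}]'
python3 - <<'E'
from h import *
s=status.get_state();print(s["joints"],s["width"])
a=snapshot("top")[100:310,220:420,::-1];b=snapshot("side")[120:330,280:480,::-1]
cv2.imwrite("pics/s5.png",np.hstack([cv2.resize(a,(400,420)),cv2.resize(b,(400,420))]))
E
```

```text
time_s: 21.0
tcp_pos: [0.6895, 0.0141, 0.3062]
ee_rot: [0.155, 0.804, 0.564, 0.103]
force: [-1.0, -0.5, -3.2]
width: 0.157
[-0.62634897  0.5970641   1.56596412  1.14155846  1.57627762 -2.2001493 ] 0.15711726208612156
```

View pics/s5.png

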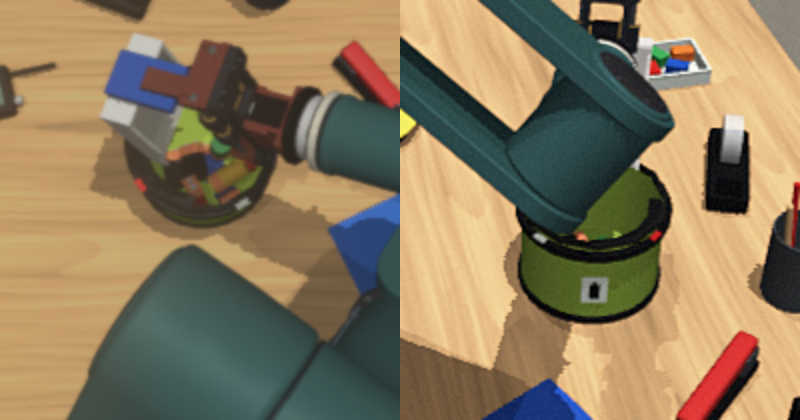

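Cells are landing in the drum. Tilting a little more, then checking that the carried weight drops to the tray's own 1.3 N.

```bash
python3 -m creep '[{"dr":[4,-1.6,0],"offset":[-0.002,-0.005,0.005],"hand":1},{"dr":[6,-2.3,0],"offset":[-0.003,-0.008,0.005],"hand":1},{"dr":[6,-2.3,0],"offset":[-0.003,-0.008,0.005],"hand":1},{"dr":[6,-2.3,0],"offset":[-0.003,-0.008,0.005],"hand":1}]'
python3 - <<'E'
from h import *
s=status.get_state();print(s["joints"],s["width"],s["force"])
a=snapshot("top")[100:240,260:400,::-1]
cv2.imwrite("pics/s6.png",cv2.resize(a,(560,560),interpolation=cv2.INTER_CUBIC))
E
```

```text
time_s: 21.5
tcp_pos: [0.6875, 0.0087, 0.3131]
ee_rot: [0.147, 0.773, 0.607, 0.112]
force: [0.1, -0.4, -1.2]
width: 0.16
[-0.65288249  0.6431799   1.57634419  1.20803108  1.64281101 -2.26107445] 0.15991921852864566 [ 0.08383198 -0.42677766 -1.18990914]
```

View pics/s6.png

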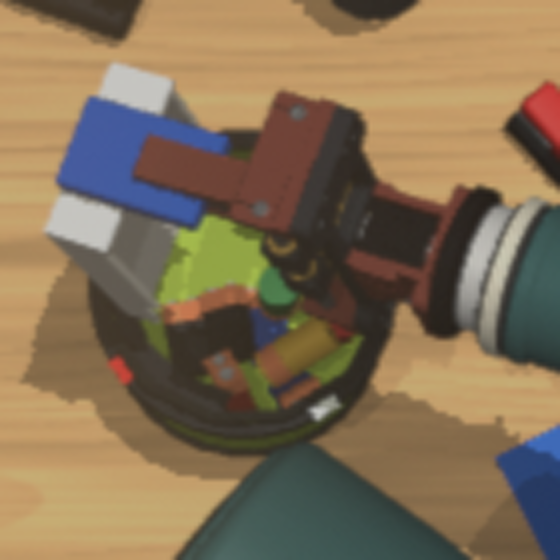

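The force is 1.2 N, so the tray is empty. Untilting along the same path, a bit higher.

```bash
python3 -m creep '[{"dr":[-5.6,2.2,0],"offset":[0.003,0.008,0.02],"hand":1},{"dr":[-11.2,4.4,0],"offset":[0.008,0.02,0.025],"hand":1},{"dr":[-17.7,7,0],"offset":[0.015,0.035,0.025],"hand":1},{"dr":[-24.2,9.5,0],"offset":[0.02,0.05,0.02],"hand":1},{"dr":[-31.7,12.5,0],"offset":[0.028,0.068,0.012],"hand":1},{"dr":[-39.1,15.4,0],"offset":[0.034,0.085,0.002],"hand":1},{"dr":[-46.6,18.3,0],"offset":[0.04,0.1,-0.01],"hand":1},{"dr":[-54,21.2,0],"offset":[0.044,0.11,-0.025],"hand":1},{"dr":[-62.4,24.5,0],"offset":[0.048,0.12,-0.045],"hand":1},{"dr":[-70.8,27.8,0],"offset":[0.05,0.13,-0.065],"hand":1},{"dr":[-70.8,27.8,0],"offset":[0.05,0.13,-0.075],"hand":1},{"dr":[-70.8,27.8,0],"offset":[0.05,0.13,-0.075],"hand":1}]'
python3 - <<'E'
from h import *
from scipy.spatial.transform import Rotation as R
s=status.get_state();r=R.from_quat(s["ee_rot"]);print(r.as_matrix().round(3),s["tcp_pos"],s["joints"])
b=np.radians(26.);g=np.array([[np.sin(b),np.cos(b),0],[-np.cos(b),np.sin(b),0],[0,0,-1]])  # unused sign check below
q=R.from_quat([.529,.848,0,.001]);print((q*r.inv()).as_rotvec(degrees=True))
print(np.array([.5854,-.2692,.0451])-s["tcp_pos"])
E
```

```text
time_s: 22.75
tcp_pos: [0.7361, 0.1414, 0.2364]
ee_rot: [0.186, 0.982, 0.002, -0.003]
force: [-0.0, -0.8, -2.1]
width: 0.158
[[-0.93   0.366 -0.006]
 [ 0.366  0.93   0.004]
 [ 0.007  0.002 -1.   ]] [0.73612715 0.14141636 0.23636103] [ 0.09519851  0.57246331  1.11636125  0.00502356  1.45846126 -1.1011466 ]
[ -0.39414944  -0.35691758 -42.42600516]
[-0.15072715 -0.41061636 -0.19126103]
```

```bash
python3 -m creep '[{"dr":[0,0,-2],"offset":[-0.01,-0.03,0],"hand":1},{"dr":[0,0,-6],"offset":[-0.025,-0.07,0],"hand":1},{"dr":[0,0,-12],"offset":[-0.041,-0.112,0],"hand":1},{"dr":[0,0,-18],"offset":[-0.057,-0.154,0],"hand":1},{"dr":[0,0,-24],"offset":[-0.072,-0.196,0],"hand":1},{"dr":[0,0,-30],"offset":[-0.088,-0.238,0],"hand":1},{"dr":[0,0,-36],"offset":[-0.103,-0.28,0],"hand":1},{"dr":[-0.2,-0.2,-42],"offset":[-0.118,-0.322,0],"hand":1},{"dr":[-0.4,-0.4,-42.4],"offset":[-0.134,-0.364,-0.02],"hand":1},{"dr":[-0.4,-0.4,-42.4],"offset":[-0.151,-0.411,-0.06],"hand":1},{"dr":[-0.4,-0.4,-42.4],"offset":[-0.151,-0.411,-0.09],"hand":1},{"dr":[-0.4,-0.4,-42.4],"offset":[-0.151,-0.411,-0.09],"hand":1}]'
python3 - <<'E'
from h import *
s=status.get_state();print(s["tcp_pos"],s["ee_rot"],s["force"])
cv2.imwrite("pics/s7.png",snapshot("side")[100:420,200:500,::-1])
E
```

```text
time_s: 23.95
tcp_pos: [0.5799, -0.271, 0.1429]
ee_rot: [0.532, 0.847, 0.0, -0.002]
force: [-0.8, 1.0, -2.6]
width: 0.157
[ 0.57994726 -0.27102635  0.14286119] [ 5.31664503e-01  8.46951511e-01  3.33416366e-04 -2.42547349e-03] [-0.77001843  0.97163693 -2.5754475 ]
```

View pics/s7.png

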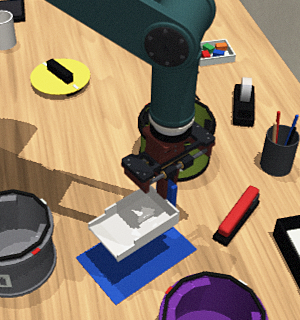

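The tray is empty. Lowering it to where it started on the mat.

```bash
python3 -m creep '[{"dr":[0,0,0],"offset":[0.004,0.0015,-0.02],"hand":1},{"dr":[0,0,0],"offset":[0.004,0.0015,-0.05],"hand":1},{"dr":[0,0,0],"offset":[0.004,0.0015,-0.075],"hand":1},{"dr":[0,0,0],"offset":[0.004,0.0015,-0.085],"hand":1},{"dr":[0,0,0],"offset":[0.004,0.0015,-0.092],"hand":1},{"dr":[0,0,0],"offset":[0.004,0.0015,-0.097],"hand":1},{"dr":[0,0,0],"offset":[0.004,0.0015,-0.097],"hand":1},{"dr":[0,0,0],"offset":[0.004,0.0015,-0.097],"hand":1}]'
python3 -c "
from h import *
s=status.get_state();print(s['tcp_pos'],s['force'])"
```

```text
time_s: 24.8
tcp_pos: [0.5869, -0.2691, 0.0495]
ee_rot: [0.531, 0.847, 0.001, 0.0]
force: [0.1, 0.4, -1.2]
width: 0.159
[ 0.58685201 -0.26907289  0.04947082] [ 0.13629144  0.43280655 -1.22041913]
```

```bash
python3 -m creep '[{"dr":[0,0,0],"offset":[-0.001,0,-0.0045],"hand":1},{"dr":[0,0,0],"offset":[-0.001,0,-0.0045],"hand":1},{"dr":[0,0,0],"offset":[-0.001,0,-0.0045],"hand":-1},{"dr":[0,0,0],"offset":[-0.001,0,-0.0045],"hand":-1},{"dr":[0,0,0],"offset":[-0.001,0,-0.0045],"hand":-1},{"dr":[0,0,0],"offset":[-0.001,0,0.03],"hand":-1},{"dr":[0,0,0],"offset":[-0.001,0,0.08],"hand":-1},{"dr":[0,0,0],"offset":[0,0.05,0.13],"hand":-1},{"dr":[0,0,0],"offset":[0,0.1,0.16],"hand":-1},{"dr":[0,0,0],"offset":[-0.03,0.14,0.18],"hand":-1},{"dr":[0,0,0],"offset":[-0.07,0.18,0.18],"hand":-1},{"dr":[0,0,0],"offset":[-0.1,0.22,0.18],"hand":-1}]'
python3 - <<'E'
from h import *
s=status.get_state();print(s["tcp_pos"],s["width"])
im=snapshot("top");cv2.imwrite("pics/t8.png",im[:310,100:500,::-1])
hsv=cv2.cvtColor(im,cv2.COLOR_RGB2HSV);H,S,V=[hsv[...,i].astype(int) for i in range(3)]
y=(H>22)&(H<35)&(S>150)&(V>120)
for c,a,p in blobs(y,(90,190,230,320),300):
    (cx,cy),r=cv2.minEnclosingCircle(p.astype(np.float32)); print("lid",(cx,cy),r,p2w("top",(cx,cy),.023),r*1.47/613)
    x0,y0=int(cx),int(cy)
for c,a,p in blobs(V<80,(x0-24,y0-24,x0+24,y0+24),80): print("bar",c,a,*ang("top",p,.053))
for c,a,p in blobs((S<50)&(V>150),(x0-38,y0-38,x0+38,y0+38),4): print("dash",c,a,p2w("top",c,.023)[:2])
for c,A,p in blobs((S<70)&(V>110),(385,185,475,295),100): print("white",c,A,*ang("top",p,.036))
E
```

```text
time_s: 26.0
tcp_pos: [0.5063, -0.0733, 0.2289]
ee_rot: [0.531, 0.847, 0.001, 0.001]
force: [0.3, 0.8, -0.8]
width: 0.992
[ 0.50629332 -0.07328738  0.22887945] 0.992196194281088
lid (173.6306915283203, 273.75885009765625) 34.87734603881836 [0.43290609 0.32960943 0.023     ] 0.08363735510124468
bar [171.49874687 273.40350877] 399 [0.4324 0.3267] [0.0242 0.0986] -60.573105
dash [199.05 259.05] 20 [0.46891826 0.26722525]
dash [147.33333333 288.38095238] 21 [0.39724656 0.3939482 ]
white [429.77058319 239.56603774] 2332 [ 0.5142 -0.3022] [0.098  0.1521] 25.511587
```

View pics/t8.png

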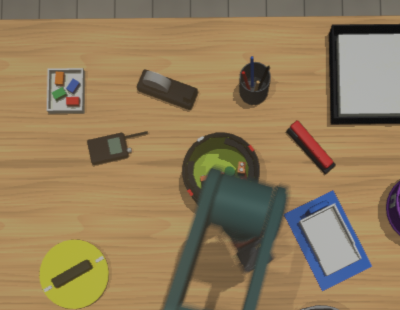

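The tray is back at (0.514,-0.302), yaw 25.5°, on the mat. The lid is now at (0.433,0.330) with its handle at -60.5°. Moving there.

```bash
python3 -m creep '[{"dr":[0,0,0],"offset":[-0.01,0.05,0],"hand":-1},{"dr":[0,0,0],"offset":[-0.02,0.1,0],"hand":-1},{"dr":[0,0,0],"offset":[-0.03,0.15,0],"hand":-1},{"dr":[0,0,0],"offset":[-0.04,0.2,-0.01],"hand":-1},{"dr":[0,0,2],"offset":[-0.05,0.25,-0.03],"hand":-1},{"dr":[0,0,3.7],"offset":[-0.06,0.3,-0.05],"hand":-1},{"dr":[0,0,3.7],"offset":[-0.07,0.35,-0.07],"hand":-1},{"dr":[0,0,3.7],"offset":[-0.073,0.4,-0.1],"hand":-1},{"dr":[0,0,3.7],"offset":[-0.073,0.403,-0.13],"hand":-1},{"dr":[0,0,3.7],"offset":[-0.073,0.403,-0.13],"hand":-1},{"dr":[0,0,3.7],"offset":[-0.073,0.403,-0.13],"hand":-1}]'
python3 - <<'E'
from h import *
s=status.get_state();q=s["ee_rot"];print(s["tcp_pos"],2*np.degrees(np.arctan2(q[1],q[0]))-90)
im=snapshot("top");sd=snapshot("side")
for n,g in(("top",im),("side",sd)):
    hsv=cv2.cvtColor(g,cv2.COLOR_RGB2HSV);H,S,V=[hsv[...,i].astype(int) for i in range(3)]
    roi=(275,125,368,220) if n=="top" else (330,190,425,260)
    for k,m in(("w",(S<50)&(V>150)),("r",((H<8)|(H>172))&(S>140)&(V>90))):
        for c,a,p in blobs(m,roi,3): print(n,k,c.round(1),a,p2w(n,c,.12)[:2].round(4))
a=cv2.resize(im[125:225,270:370,::-1],(400,400),interpolation=cv2.INTER_CUBIC);b=cv2.resize(im[215:315,110:210,::-1],(400,400),interpolation=cv2.INTER_CUBIC)
cv2.imwrite("pics/t9.png",np.hstack([a,b]))
E
```

```text
time_s: 27.15
tcp_pos: [0.4248, 0.3355, 0.0965]
ee_rot: [0.502, 0.865, -0.001, -0.004]
force: [-0.5, -0.6, 0.4]
width: 0.996
[0.42475872 0.33547423 0.0965376 ] 29.738713429768822
top w [299.9 138.3] 12 [0.7455 0.0123]
top w [341.5 163.5] 4 [ 0.6845 -0.0851]
top w [341.2 169.2] 6 [ 0.671  -0.0842]
top w [340.8 201.4] 14 [ 0.5947 -0.0827]
top r [350.6 147.8] 21 [ 0.7218 -0.1068]
top r [343.9 179.5] 30 [ 0.6463 -0.0904]
top r [289.8 191.9] 27 [0.618  0.0361]
side w [377.8 190.4] 5 [0.7005 0.0723]
side w [349.8 238.4] 19 [ 0.591  -0.0839]
side r [407.5 237.4] 19 [ 0.7188 -0.1082]
side r [368.5 236.2] 4 [ 0.634  -0.0858]
```

View pics/t9.png

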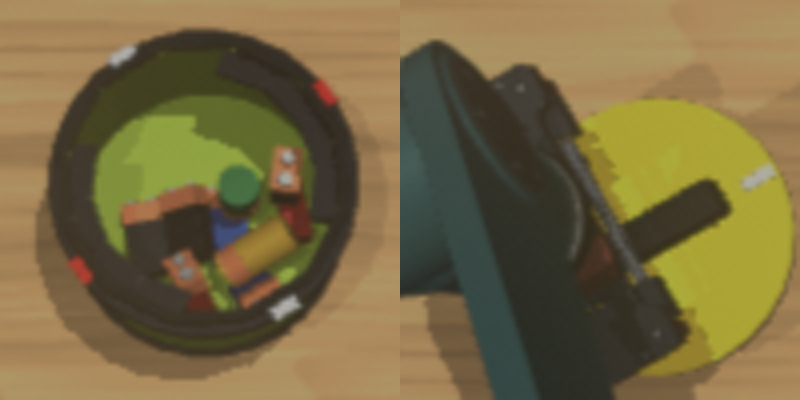

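The drum holds the batteries and no mark is covered. Its centre from the white and red mark midpoints is about (0.6700,-0.0353), and the side view agrees within about 3 mm. Descending on the handle.

```bash
python3 -m creep '[{"dr":[0,0,0],"offset":[0.004,-0.003,-0.01],"hand":-1},{"dr":[0,0,0],"offset":[0.004,-0.003,-0.01],"hand":-1},{"dr":[0,0,0],"offset":[0.004,-0.003,-0.01],"hand":-1}]'
python3 -c "
from h import *
s=status.get_state();q=s['ee_rot'];print(s['tcp_pos'],2*np.degrees(np.arctan2(q[1],q[0]))-90)"
```

```text
time_s: 27.55
tcp_pos: [0.4312, 0.3311, 0.0892]
ee_rot: [0.504, 0.864, 0.001, -0.003]
force: [0.0, -0.8, -1.0]
width: 0.996
[0.43124512 0.33111445 0.08920381] 29.5152720322381
```

```bash
python3 -m creep '[{"dr":[0,0,0],"offset":[0.002,-0.001,-0.03],"hand":-1},{"dr":[0,0,0],"offset":[0.002,-0.001,-0.055],"hand":-1},{"dr":[0,0,0],"offset":[0.002,-0.001,-0.062],"hand":-1},{"dr":[0,0,0],"offset":[0.002,-0.001,-0.062],"hand":1},{"dr":[0,0,0],"offset":[0.002,-0.001,-0.062],"hand":1},{"dr":[0,0,0],"offset":[0.002,-0.001,-0.062],"hand":1},{"dr":[0,0,0],"offset":[0.002,-0.001,-0.062],"hand":1},{"dr":[0,0,0],"offset":[0.002,-0.001,-0.062],"hand":1},{"dr":[0,0,0],"offset":[0.002,-0.001,-0.062],"hand":1},{"dr":[0,0,0],"offset":[0.002,-0.001,-0.062],"hand":1},{"dr":[0,0,0],"offset":[0.002,-0.001,-0.062],"hand":1},{"dr":[0,0,0],"offset":[0.002,-0.001,-0.062],"hand":1}]'
python3 -m creep '[{"dr":[0,0,0],"offset":[0,0,0],"hand":1},{"dr":[0,0,0],"offset":[0,0,0],"hand":1},{"dr":[0,0,0],"offset":[0,0,0],"hand":1}]'
```

```text
time_s: 28.75
tcp_pos: [0.4329, 0.3299, 0.0272]
ee_rot: [0.504, 0.864, 0.001, -0.003]
force: [-1.8, -0.3, 2.0]
width: 0.273
time_s: 29.05
tcp_pos: [0.4329, 0.3299, 0.0272]
ee_rot: [0.504, 0.864, 0.001, -0.003]
force: [-0.7, -1.9, 1.3]
width: 0.268
```

```bash
python3 -m creep '[{"dr":[0,0,0],"offset":[0,0,0.03],"hand":1},{"dr":[0,0,0],"offset":[0,0,0.07],"hand":1},{"dr":[0,0,0],"offset":[0,0,0.12],"hand":1},{"dr":[0,0,0],"offset":[0,0,0.16],"hand":1},{"dr":[0,0,0],"offset":[0,0,0.17],"hand":1},{"dr":[0,0,0],"offset":[0.01,-0.02,0.17],"hand":1},{"dr":[0,0,6],"offset":[0.03,-0.05,0.17],"hand":1},{"dr":[0,0,14],"offset":[0.055,-0.085,0.17],"hand":1},{"dr":[0,0,22],"offset":[0.08,-0.12,0.17],"hand":1},{"dr":[0,0,30],"offset":[0.1,-0.155,0.17],"hand":1},{"dr":[0,0,38],"offset":[0.12,-0.19,0.17],"hand":1},{"dr":[0,0,46],"offset":[0.14,-0.22,0.17],"hand":1}]'
python3 -c "
from h import *
s=status.get_state();q=s['ee_rot'];y=2*np.degrees(np.arctan2(q[1],q[0]))-90;p=s['tcp_pos'];print(p,y,121.9-y,np.array([.6695,-.0355,.197])-p,s['joints'])"
```

```text
time_s: 30.25
tcp_pos: [0.5725, 0.1079, 0.1953]
ee_rot: [0.124, 0.992, -0.001, -0.005]
force: [-0.4, 1.1, -2.1]
width: 0.272
[0.57249487 0.10789512 0.19526683] 75.8075016909921 46.09249830900791 [ 0.09700513 -0.14339512  0.00173317] [ 6.72298202e-02  3.64745799e-01  1.57440621e+00  8.16771502e-04
  1.21201218e+00 -1.25615114e+00]
```

```bash
python3 -m creep '[{"dr":[0,0,8],"offset":[0.017,-0.025,0],"hand":1},{"dr":[0,0,16],"offset":[0.035,-0.052,0],"hand":1},{"dr":[0,0,24],"offset":[0.055,-0.08,0],"hand":1},{"dr":[0,0,32],"offset":[0.075,-0.11,0],"hand":1},{"dr":[0,0,40],"offset":[0.09,-0.134,0],"hand":1},{"dr":[0,0,46],"offset":[0.097,-0.1434,0],"hand":1},{"dr":[0,0,46],"offset":[0.097,-0.1434,0],"hand":1},{"dr":[0,0,46],"offset":[0.097,-0.1434,0],"hand":1},{"dr":[0,0,46],"offset":[0.097,-0.1434,0],"hand":1},{"dr":[0,0,46],"offset":[0.097,-0.1434,0],"hand":1}]'
python3 - <<'E'
from h import *
s=status.get_state();q=s['ee_rot'];print(s["tcp_pos"],2*np.degrees(np.arctan2(q[1],q[0]))-90)
zf=s["tcp_pos"][2]-.027+.023
for n in("top","side"):
    g=snapshot(n);hsv=cv2.cvtColor(g,cv2.COLOR_RGB2HSV);H,S,V=[hsv[...,i].astype(int) for i in range(3)]
    u,v=w2p(n,(.67,-.035,zf)).astype(int);roi=(u-50,v-50,u+50,v+50)
    for k,m in(("w",(S<50)&(V>150)),("y",(H>22)&(H<35)&(S>150)&(V>100))):
        for c,a,p in blobs(m,roi,5): print(n,k,c.round(1),a,p2w(n,c,zf)[:2].round(4), p2w(n,cv2.minEnclosingCircle(p.astype(np.float32))[0],zf)[:2].round(4))
    if n=="top":A=cv2.resize(g[v-55:v+55,u-55:u+55,::-1],(400,400),interpolation=cv2.INTER_CUBIC)
    else:B=cv2.resize(g[v-55:v+55,u-55:u+55,::-1],(400,400),interpolation=cv2.INTER_CUBIC)
cv2.imwrite("pics/t10.png",np.hstack([A,B]))
E
```

```text
time_s: 31.25
tcp_pos: [0.6688, -0.0345, 0.195]
ee_rot: [-0.274, 0.962, -0.002, -0.004]
force: [-0.5, 0.6, -1.4]
width: 0.271
[ 0.66882499 -0.03445543  0.19503179] 121.79708086220364
top w [338.4 192.8] 5 [ 0.6024 -0.0765] [ 0.602  -0.0767]
top w [341.  201.4] 17 [ 0.5831 -0.0821] [ 0.5829 -0.0821]
top y [289.7 145.3] 133 [0.7105 0.0315] [0.7124 0.0319]
top y [348.1 169.5] 575 [ 0.6548 -0.0984] [ 0.6525 -0.0959]
top y [296.2 161.7] 119 [0.6733 0.0171] [0.673  0.0167]
top y [310.  187.3] 691 [ 0.6152 -0.0135] [ 0.6138 -0.0055]
side w [425.5 153.7] 28 [0.8263 0.1014] [0.8235 0.1006]
side w [355.6 208.8] 21 [ 0.6062 -0.0679] [ 0.6063 -0.0668]
side w [349.8 238.4] 19 [ 0.5712 -0.1584] [ 0.5719 -0.1572]
side y [379.3 176.3] 20 [0.6898 0.036 ] [0.6893 0.037 ]
side y [378.3 200.4] 1958 [ 0.663  -0.0502] [ 0.6686 -0.0317]
```

View pics/t10.png

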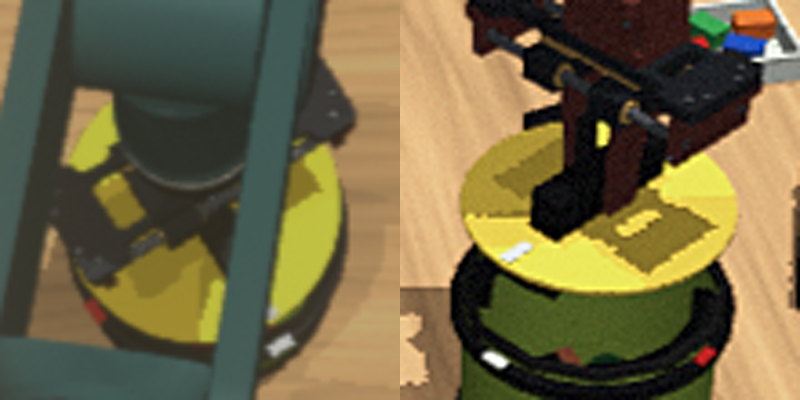

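The handle is in line with the marks, and the lid sits within a few mm of centred in both views. Lowering while watching the force.

```bash
python3 -m creep '[{"dr":[0,0,0],"offset":[0,-0.001,-0.02],"hand":1},{"dr":[0,0,0],"offset":[0,-0.001,-0.035],"hand":1},{"dr":[0,0,0],"offset":[0,-0.001,-0.045],"hand":1},{"dr":[0,0,0],"offset":[0,-0.001,-0.05],"hand":1},{"dr":[0,0,0],"offset":[0,-0.001,-0.053],"hand":1},{"dr":[0,0,0],"offset":[0,-0.001,-0.056],"hand":1},{"dr":[0,0,0],"offset":[0,-0.001,-0.056],"hand":1},{"dr":[0,0,0],"offset":[0,-0.001,-0.056],"hand":1}]'
python3 -c "
from h import *
s=status.get_state();q=s['ee_rot'];y=2*np.degrees(np.arctan2(q[1],q[0]))-90;print(s['tcp_pos'],y,s['force'],s['torque'])"
```

```text
time_s: 32.15
tcp_pos: [0.6695, -0.0358, 0.1398]
ee_rot: [-0.274, 0.962, -0.002, -0.004]
force: [0.1, -0.1, -1.7]
width: 0.271
[ 0.66947517 -0.03575136  0.13980588] 121.81945159427798 [ 0.07765718 -0.09696596 -1.71343465] [ 0.07447646  0.0337621  -0.02426914]
```

No contact with the underside at about 113 mm, so the lugs are through the gaps. Pressing.

```bash
python3 -m creep '[{"dr":[0,0,0],"offset":[0,0,-0.005],"hand":1},{"dr":[0,0,0],"offset":[0,0,-0.008],"hand":1},{"dr":[0,0,0],"offset":[0,0,-0.011],"hand":1},{"dr":[0,0,0],"offset":[0,0,-0.011],"hand":1},{"dr":[0,0,0],"offset":[0,0,-0.011],"hand":1}]'
python3 -c "
from h import *
s=status.get_state();print(s['tcp_pos'],s['force'],s['torque'],s['width'])"
```

```text
time_s: 32.65
tcp_pos: [0.6701, -0.0359, 0.1296]
ee_rot: [-0.274, 0.962, -0.003, -0.003]
force: [-0.6, -1.6, 5.2]
width: 0.267
[ 0.67006601 -0.03590682  0.12964   ] [-0.62573308 -1.60429404  5.21556261] [ 0.15985538  0.16316326 -0.00738818] 0.2667134874165148
```

```bash
python3 -m creep '[{"dr":[0,0,0],"offset":[0,0,-0.001],"hand":1},{"dr":[0,0,0],"offset":[0,0,-0.0015],"hand":1},{"dr":[0,0,0],"offset":[0,0,-0.0015],"hand":1},{"dr":[0,0,0],"offset":[0,0,-0.0015],"hand":1}]'
python3 -c "
from h import *
s=status.get_state();print(s['tcp_pos'],s['force'],s['torque'],s['width'])"
```

```text
time_s: 33.05
tcp_pos: [0.6701, -0.0359, 0.1292]
ee_rot: [-0.274, 0.962, -0.003, -0.003]
force: [-2.2, -0.8, 7.9]
width: 0.271
[ 0.67013733 -0.0359162   0.12918849] [-2.23443366 -0.80542252  7.91146849] [ 0.33936736  0.59194316 -0.01213757] 0.27097988407832474
```

Home at about 9 N. Turning clockwise.

```bash
python3 -m creep '[{"dr":[0,0,-3],"offset":[0,0,-0.0018],"hand":1},{"dr":[0,0,-7],"offset":[0,0,-0.0018],"hand":1},{"dr":[0,0,-11],"offset":[0,0,-0.0018],"hand":1},{"dr":[0,0,-15],"offset":[0,0,-0.0018],"hand":1},{"dr":[0,0,-20],"offset":[0,0,-0.0018],"hand":1},{"dr":[0,0,-25],"offset":[0,0,-0.0018],"hand":1}]'
python3 -c "
from h import *
s=status.get_state();q=s['ee_rot'];y=2*np.degrees(np.arctan2(q[1],q[0]))-90;print(y,s['tcp_pos'],s['force'],s['torque'],s['width'])"
```

```text
time_s: 33.65
tcp_pos: [0.6711, -0.0361, 0.1292]
ee_rot: [-0.058, 0.998, -0.003, -0.002]
force: [-1.5, -0.7, 11.5]
width: 0.269
96.67863929222815 [ 0.67108078 -0.03614396  0.12916749] [-1.50881519 -0.66516603 11.45856862] [0.29683551 0.42724678 0.5885182 ] 0.2687047296661706
```

```bash
python3 -m creep '[{"dr":[0,0,-5],"offset":[0,0,-0.0015],"hand":1},{"dr":[0,0,-10],"offset":[0,0,-0.0015],"hand":1},{"dr":[0,0,-15],"offset":[0,0,-0.0015],"hand":1},{"dr":[0,0,-20],"offset":[0,0,-0.0015],"hand":1},{"dr":[0,0,-25],"offset":[0,0,-0.0015],"hand":1},{"dr":[0,0,-30],"offset":[0,0,-0.0015],"hand":1},{"dr":[0,0,-35],"offset":[0,0,-0.0015],"hand":1},{"dr":[0,0,-40],"offset":[0,0,-0.0015],"hand":1},{"dr":[0,0,-45],"offset":[0,0,-0.0015],"hand":1},{"dr":[0,0,-50],"offset":[0,0,-0.0015],"hand":1},{"dr":[0,0,-54],"offset":[0,0,-0.0015],"hand":1}]'
python3 -c "
from h import *
s=status.get_state();q=s['ee_rot'];y=2*np.degrees(np.arctan2(q[1],q[0]))-90;print(y,s['tcp_pos'],s['force'],s['torque'],s['width'])"
```

```text
time_s: 34.75
tcp_pos: [0.6718, -0.0361, 0.1292]
ee_rot: [0.402, 0.915, -0.001, -0.002]
force: [-1.8, 0.7, 10.4]
width: 0.271
42.547097795036876 [ 0.67183027 -0.03613725  0.12916146] [-1.84762521  0.68001953 10.36402273] [0.33524331 0.35922367 0.53480457] 0.2707848030906147
```

```bash
python3 -m creep '[{"dr":[0,0,-2],"offset":[0,0,-0.0013],"hand":1},{"dr":[0,0,-4],"offset":[0,0,-0.0013],"hand":1},{"dr":[0,0,-6],"offset":[0,0,-0.0013],"hand":1},{"dr":[0,0,-7],"offset":[0,0,-0.0013],"hand":1},{"dr":[0,0,-8],"offset":[0,0,-0.0013],"hand":1},{"dr":[0,0,-8],"offset":[0,0,-0.0013],"hand":1}]'
python3 -c "
from h import *
s=status.get_state();q=s['ee_rot'];y=2*np.degrees(np.arctan2(q[1],q[0]))-90;print(y,s['tcp_pos'],s['force'],s['torque'],s['width'])"
```

```text
time_s: 35.35
tcp_pos: [0.6717, -0.0367, 0.1292]
ee_rot: [0.464, 0.886, -0.001, -0.002]
force: [-3.3, -1.9, 11.8]
width: 0.277
34.6463159627871 [ 0.67168218 -0.03669816  0.1291847 ] [-3.31908378 -1.91482402 11.84535203] [-0.14104669  0.60502554  0.90359095] 0.2773637330991332
```

The torque has risen to 0.9 N m and the bar is starting to twist in the jaws, so it is at the stop. Releasing, backing off and looking.

```bash
python3 -m creep '[{"dr":[0,0,1],"offset":[0,0,0.0015],"hand":1},{"dr":[0,0,1],"offset":[0,0,0.0015],"hand":-1},{"dr":[0,0,1],"offset":[0,0,0.0015],"hand":-1},{"dr":[0,0,1],"offset":[0,0,0.0015],"hand":-1},{"dr":[0,0,1],"offset":[0,0,0.0015],"hand":-1},{"dr":[0,0,1],"offset":[0,0,0.04],"hand":-1},{"dr":[0,0,1],"offset":[0,0,0.09],"hand":-1},{"dr":[0,0,0],"offset":[-0.04,0.03,0.12],"hand":-1},{"dr":[0,0,0],"offset":[-0.08,0.07,0.12],"hand":-1},{"dr":[0,0,0],"offset":[-0.12,0.11,0.12],"hand":-1},{"dr":[0,0,0],"offset":[-0.16,0.15,0.12],"hand":-1},{"dr":[0,0,0],"offset":[-0.2,0.2,0.12],"hand":-1}]'
python3 -m creep '[{"dr":[0,0,0],"offset":[-0.03,0.04,0],"hand":-1},{"dr":[0,0,0],"offset":[-0.06,0.08,0],"hand":-1},{"dr":[0,0,0],"offset":[-0.08,0.12,0],"hand":-1},{"dr":[0,0,0],"offset":[-0.1,0.16,0],"hand":-1},{"dr":[0,0,0],"offset":[-0.1,0.16,0],"hand":-1}]'
python3 - <<'E'
from h import *
im=snapshot("top");sd=snapshot("side")
hsv=cv2.cvtColor(im,cv2.COLOR_RGB2HSV);H,S,V=[hsv[...,i].astype(int) for i in range(3)]
roi=(275,120,368,220)
for k,m,z in(("w",(S<50)&(V>150),.125),("r",((H<8)|(H>172))&(S>140)&(V>90),.12)):
    for c,a,p in blobs(m,roi,4): print(k,c.round(1),a,p2w("top",c,z)[:2].round(4))
for c,a,p in blobs((H>22)&(H<35)&(S>150)&(V>100),roi,100): print("y",p2w("top",cv2.minEnclosingCircle(p.astype(np.float32))[0],.127))
for c,a,p in blobs(V<80,(303,152,338,188),60): print("bar",*ang("top",p,.157))
a=cv2.resize(im[60:320,200:480,::-1],(430,400));b=cv2.resize(sd[120:420,250:530,::-1],(370,400))
cv2.imwrite("pics/t11.png",np.hstack([a,b]))
E
```

```text
time_s: 36.55
tcp_pos: [0.4965, 0.1332, 0.2492]
ee_rot: [0.465, 0.885, -0.001, -0.002]
force: [0.8, 1.2, 0.4]
width: 1.002
time_s: 37.05
tcp_pos: [0.3939, 0.2972, 0.2493]
ee_rot: [0.463, 0.887, -0.0, -0.003]
force: [1.0, 0.2, -0.1]
width: 1.002
w [300.  137.8] 5 [0.7454 0.0118]
w [344.7 149.5] 24 [ 0.7167 -0.0927]
w [295.5 186.9] 26 [0.6288 0.0226]
w [340.7 201.4] 13 [ 0.594  -0.0824]
r [351.3 147.1] 7 [ 0.7233 -0.1084]
r [289.9 192.3] 15 [0.617  0.0359]
y [ 0.67042359 -0.03533297  0.127     ]
bar [ 0.6692 -0.0357] [0.0257 0.0987] -52.492302
```

View pics/t11.png

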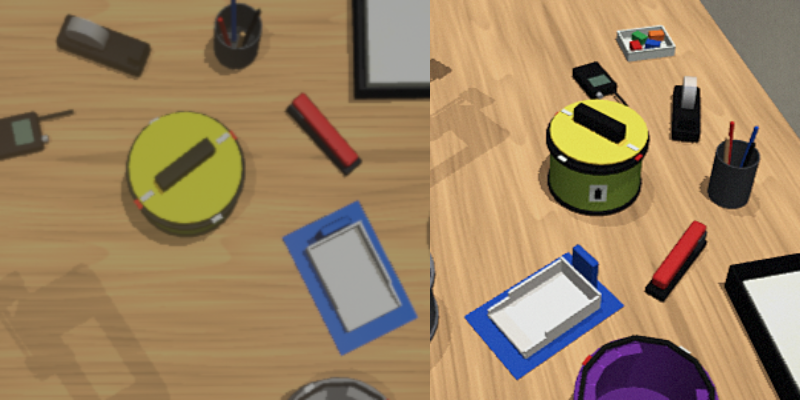

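The handle dashes lie in line with the red marks (-52.7° against -54°, within the measuring error). The tray is empty and upright on the mat, no battery is left on the desk, and nothing else has moved. Handing in.

```bash
python3 -c "
from workcell import sign_off
print(sign_off())"
```

```text
the job is handed in; nothing more can be done
None
```

The drum is ready for pick-up and the job was handed in at about 37 s of the 208 s allowed.

- **Batteries:** I dropped the four loose batteries into the drum. The five cells from the tray went in too. After tipping, the weight in the gripper fell from 3.9 to 1.2 N, which is about the tray alone, and the tray looked empty in the pictures. I could pick out eight of the nine batteries inside the drum. The ninth, a black one, is presumably under the others, and none was seen on the desk.
- **Tray:** It is back upright and empty on the blue mat, at (0.514, -0.302) against the mat's centre of (0.515, -0.300).
- **Lid:** It had been knocked about 5 cm aside during the run, so I measured it again before picking it up. It went in with its handle in line with the white marks. I pressed it home with about 9 N and turned it clockwise until the torque rose from 0.53 to 0.9 N m at the stop.

**Last checks:**
- The lid's centre is within about 1 mm of the drum's.
- The handle measured -52.7° against about -54° for the red marks. That is roughly 84.5° of the 86° turn; the 1.3° gap is about the measuring error, and well past the 57° (1 rad) where the lid holds by itself.
- Earlier, the two cameras disagreed by about 3 mm on where the drum is, but the lid dropped in without touching.
- I did not measure the locked lid's height separately. The stapler, transmitter and other things on the desk looked unmoved.

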